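Snap down the sprung bench rest, prove it, and load it

ROBOT

A 6-joint arm with a two-finger parallel gripper is mounted at the origin on a cart in front of the work surface, level with it; the furniture and walls round the work are solid. World frame = base frame: x ahead of the robot, y to its left, z up, the work surface at z = 0. Lengths are in m, angles in degrees, forces in N, time in s.
With the tool pointing down it reaches from about 0.25 to 0.725 m from the base axis. Payload 9.7 kg.
Tool frame: the origin (TCP) lies at the very end of the fingers, on their centre line; the grasp point (between the pads) lies grasp_offset behind it (grasp_offset is the distance from the TCP to the grasp point, in m); z points along the fingers, y is the line along which they close (so a half turn about z gives the same grasp; the last joint's range is limited). The gripper opens to 85 mm and grips with 20 to 120 N. Pads are 22 mm wide; open, the fingers measure 114 mm over their backs; the gripper's body (76 mm by 85 mm) begins 54 mm behind the grasp point. The pads swing forward as they close: fully open they stand 13 mm farther back than shut.
Start: joints at [-72.88, 4.979, 10.078, 95.1, 0, 90], TCP at [0.162, -0.526, 0.231] pointing down, gripper open.
Joint ranges: [-179.16, 179.16], [-48.56, 103.87], [-65.8, 70.77], [-126.05, 130.52], [-82.76, 87.17], [-180, 180]. Speed limits (degrees/s): [127.2, 127.2, 147.25, 180, 180, 180].

INTERFACE

Orientations are given as [roll, pitch, yaw] about the fixed x, y, z axes, in that order (R = Rz(yaw) Ry(pitch) Rx(roll)).
In Python, from workcell import get_obs, camera, calibration, job_done, recognise, cut_out, mark_of, grasp_offset gives the robot as it stands.
- The arm moves only by the tool servo_tool, never from a script. Its argument "moves" is a list of rows, each a list of 3 entries, a list of its own where there are three numbers: the turn, a rotation vector about the tool's x, y, z in degrees, then the shift along the tool's x, y, z in m, then the opening in per cent of the stroke, from 0 (shut) to 100 (fully open). In form: [[[ax, ay, az], [x, y, z], claw], ...]. A call has 1 to 12 rows; each row shifts and turns the commanded pose from where the row before left it, along the tool's axes as they then stand; what a row does not reach is not made up. A row lasts 1/10 s, in which the tool goes at most 50 mm and 8.59 degrees, less where a joint would pass 70% of its speed; a pose out of reach is approached as far as the arm can. A call is refused whole if a number of a shift passes 0.05 or a number of a turn 8.59, either way. A call with a gripper value outside its range is refused whole. The fingers move at their own pace and stop on an object; "force" is the grip in N (left out, the last holds). Time passes only in rows, so rows that do not move let the fingers close. It gives the time, the measured TCP pose, the force, the opening and the grip force at its end, in the units of the state.
- get_obs(): the state, without advancing time (a new reading comes with each control period).
- camera(name): name is "side" or "top" or "wrist"; returns (picture, depth): 400x640x3 uint8, red, green, blue; 400x640 float32, m along the optical axis (not along the pixel's ray), 0 where there is no reading.
- calibration(name): a dict with "camera_matrix" (3x3 intrinsics, pixels), "R" (3x3) and "t" (3): a world point X has camera coordinates R X + t. Camera axes: x right, y down, z forward; pixel columns grow to the right and rows downward; lengths in m; the calibration is good to about 2 mm. A picture is of the moment at which its call begins: read the wrist's pose just before it. calibration takes no time and is no camera call; for the wrist camera it gives the pose at the moment of the call.
- job_done(): hands the job in; it is judged then, once.
Trained networks look in the newest picture that a camera, given by its name, has taken for a name from the list of things; names that differ only in an ending like _2 or _b are one class to them, and where a whole thing is asked for, a point or a joint stands for the part that bears it (a point fixed in the world has none). Each returns a list of dicts, best first, with "score" (0 to 1); they miss things now and then, are a little off and sometimes report something else, mostly with a low value. They report only what shows in the picture. A call takes as long as a camera call. They do not tell look-alikes from the thing itself.
- recognise(name, camera): "xyz" ([x, y, z] in m, in the coordinates of the camera as it stood for that picture, good to about 4 mm: the middle of the surface that is visible of it).
- cut_out(name, camera): "mask" (400x640 bool, what is visible of it).
- mark_of(name, camera): "xyz" ([x, y, z] in m, in the coordinates of the camera as it stood for that picture, good to about 4 mm: a listed point, or the origin of a listed thing).
The state is a dict: "time": time; "q": joint angles; "qd": joint speeds; "joint_efforts": joint torques, N m; "ee_pos": TCP position; "tcp_rot": TCP orientation; "wrist_force": force on the tool from outside, world axes, zero at the start; "torque": the same for the moment, N m; "opening": finger opening in m; "grasp_force": force on a finger pad.
Only numpy, scipy, OpenCV 4.12 (cv2) and the standard library are available. Lean on these libraries where they do the work, as an engineer would, in place of code of your own. Each camera call takes 0.05 s, during which the arm holds its last target. There are 200 camera calls.

TASK

The small fold-down rest screwed to the bench stands up against its spring: push its leaf over until it snaps down flat by itself, and take the fingers off it. Then lean on the middle of the lowered leaf with shut fingertips, a steady 13 N or so for a good second, to prove that it is firm on its stop, and last set the little parts box flat on it, inside the rim, and let go. Never press on the rest with more than 20 N, and leave the bottle, the spool and the tape roll where they are.

Things in the scene. Friction and masses are not known exactly. Their poses are not given: they have to be found in the camera images.
- rest_base: aluminium bracket of the fold-down rest, screwed to the bench: foot plate x -75 to +50, y +-65, 8 mm thick; two cheeks (x +-17 mm, outer faces at y +-63, 66 mm high) hold the hinge; two posts 49 mm high at x = -60 mm stop the lowered leaf. Origin on the bench below the hinge middle; x points away from the side where the leaf comes down, y along the hinge, z up. Behind (+x) it is free
- rest_hinge (a point): middle of the hinge axis (its y), 55 mm above the bench; same axes as the bracket. Two thin spring tubes run from low behind it to the sides of the leaf
- rest (a joint): leaf angle, rad: 0 = raised, leaning 10 degrees past upright to the bracket's +x, on its stop (starts there); 1.75 = down, level, pointing to -x, on the other stop. Its springs drive it away from an over-centre point near 0.8: short of that it returns up, beyond about 0.95 it snaps down. About 5 N at 80 mm from the hinge moves it off the raised stop, ever less on the way to the centre
- rest_middle (a point): middle of the leaf's tray face, moves with the leaf, 58 mm from the hinge. Leaf down: axes as the bracket's, face up, 54 mm above the bench. Leaf raised: face looks to the bracket's +x, so push it from its +x side towards -x
- rest_edge (a point): middle of the leaf's free edge, at the rim's top, 108 mm from the hinge, moves with the leaf. The leaf is a steel plate 5 mm thick, 96 mm wide; a rim 4 mm wide stands 5 mm above the tray face along the free edge and both sides, leaving 88 mm between the sides and 46 mm from the leaf's middle to the inside of the edge rim
- parts_box_center (a point): centre (half-way up) of the small closed antistatic parts box, a smooth block 40 (its x) x 55 (its y) x 20 mm high, under 0.1 kg, loose on the bench
- parts_box: the same box; origin at the middle of its underside
- bottle_center (a point): centre of a bystander: dark dropper bottle, 38 mm across, 75 mm high, standing loose
- spool_center (a point): centre of a bystander: solder spool, 54 mm across, 43 mm high, standing loose
- tape_center (a point): centre of a bystander: roll of tape lying flat, 66 mm across, 19 mm high, loose
Things that resemble listed ones, but are neither listed nor needed, are in the scene too. There is more than one size of the parts_box; the job needs the middle-sized.

How it is judged:
By the outcome, as a careful person would: the job done as asked, in the order asked, and still so for the second after the job is handed in, with the robot touching nothing.
It also fails if it takes over 72 s, if anything falls off the work surface, if the arm or the gripper's body presses on something with over 40 N, if the wrist force passes 120 N, or if a joint passes its speed limit or range.

## Working session

There is one attempt and no reset: what is moved stays moved. The work goes in short steps, Python scripts to look and compute and a tool call to move; the robot and the scene stay as the last step left them, time stands still between calls to the robot, and variables do not carry over. Pictures are saved under pics/ and viewed, at most 10 in all, crops included, and the job is handed in when it is done.

Besides the shell and the picture viewer there is one more tool, called after "Emit:" as name([rows], argument=value, ...), one row to a line, values as JSON. servo_tool: Moves the arm, as the interface text tells. Its arguments: {"type":"object","properties":{"moves":{"type":"array"},"force":{"type":"number"}},"required":["moves"]}

```bash
mkdir -p pics; cat > h.py <<'E'
import numpy as np, cv2
from workcell import *
def w(p,c):
    k=calibration(c); return np.array(k['R']).T@(np.array(p)-np.array(k['t']))
def px(X,c):
    k=calibration(c); p=np.array(k['camera_matrix'])@(np.array(k['R'])@np.array(X)+np.array(k['t'])); return p[:2]/p[2]
def marks(c,names,f=mark_of):
    for n in names:
        for r in f(n,c)[:5]:
            if r['score']>.2:
                X=w(r['xyz'],c); print(c,n,round(r['score'],2),X.round(3),px(X,c).round())
def st():
    o=get_obs(); print({k:(np.round(o[k],3).tolist()) for k in ('time','q','ee_pos','tcp_rot','wrist_force','opening')})
E
python3 - <<'E'
from h import *
st(); print(grasp_offset)
ims=[]
for c in ('side','top'):
    p,d=camera(c); cv2.imwrite(f'pics/{c}0.png',p[:,:,::-1])
    marks(c,['rest_base','rest_hinge','rest_middle','rest_edge','parts_box','parts_box_center','bottle_center','spool_center','tape_center'])
    k=calibration(c);print(c,w([0,0,0],c).round(3))
E
```

```text
{'time': 0.0, 'q': [-72.88, 5.012, 10.033, 95.101, -0.001, 90.001], 'ee_pos': [0.162, -0.525, 0.231], 'tcp_rot': [-179.921, 0.001, 17.119], 'wrist_force': [0.432, -0.321, -0.293], 'opening': 0.085}
0.0187
side rest_hinge 0.96 [ 0.545 -0.186  0.051] [336. 188.]
side rest_hinge 0.23 [ 0.65  -0.024  0.038] [286. 227.]
side rest_middle 0.69 [ 0.552 -0.18   0.106] [334. 170.]
side rest_edge 0.88 [ 0.571 -0.174  0.165] [327. 150.]
side parts_box 0.95 [0.559 0.213 0.001] [312. 323.]
side parts_box 0.85 [0.429 0.244 0.   ] [383. 344.]
side parts_box 0.52 [0.521 0.129 0.001] [336. 292.]
side parts_box 0.47 [ 0.649 -0.024  0.036] [286. 227.]
side parts_box_center 0.86 [0.43  0.242 0.009] [383. 340.]
side parts_box_center 0.82 [0.52  0.129 0.01 ] [337. 288.]
side parts_box_center 0.59 [0.562 0.215 0.012] [311. 320.]
side bottle_center 0.61 [ 0.649 -0.026  0.033] [286. 228.]
side spool_center 0.91 [0.521 0.016 0.02 ] [340. 248.]
side spool_center 0.67 [ 0.65  -0.026  0.036] [286. 226.]
side tape_center 0.86 [ 0.714 -0.259  0.012] [278. 182.]
side tape_center 0.28 [0.558 0.212 0.011] [313. 319.]
side [0.5   0.697 0.605]
top rest_base 0.91 [ 0.541 -0.185  0.002] [382. 226.]
top rest_hinge 0.72 [ 0.545 -0.186  0.056] [386. 222.]
top rest_middle 0.98 [ 0.556 -0.182  0.11 ] [387. 215.]
top rest_edge 0.8 [ 0.571 -0.173  0.163] [387. 205.]
top parts_box 0.83 [ 0.559  0.215 -0.   ] [229. 220.]
top parts_box 0.74 [0.525 0.129 0.004] [261. 233.]
top parts_box 0.73 [0.431 0.242 0.003] [217. 270.]
top parts_box_center 0.87 [0.563 0.216 0.009] [228. 218.]
top parts_box_center 0.72 [0.43  0.247 0.015] [214. 270.]
top parts_box_center 0.68 [0.519 0.127 0.007] [262. 235.]
top bottle_center 0.47 [ 0.652 -0.026  0.042] [321. 182.]
top spool_center 0.72 [0.525 0.015 0.021] [305. 232.]
top spool_center 0.33 [ 0.57  -0.174  0.166] [387. 205.]
top tape_center 0.66 [ 0.715 -0.255  0.016] [408. 160.]
top [ 0.396 -0.003  1.268]
```

```bash
python3 - <<'E'
from h import *
p,d=camera('top'); k=calibration('top');K=np.array(k['camera_matrix'])
def deproj(m,zmin,zmax):
    v,u=np.nonzero(m&(d>0)); z=d[v,u]; P=np.c_[(u-K[0,2])/K[0,0]*z,(v-K[1,2])/K[1,1]*z,z]
    X=(P-np.array(k['t']))@np.array(k['R']); return X[(X[:,2]>zmin)&(X[:,2]<zmax)]
for r in cut_out('parts_box','top')[:5]:
    X=deproj(r['mask'],.004,.06)
    if len(X)<10: continue
    rc=cv2.minAreaRect((X[:,:2]*1000).astype(np.float32)); print('box',round(r['score'],2),np.round(rc[0]),np.round(rc[1]),round(rc[2],1),'ztop',np.percentile(X[:,2],[50,90]).round(3),len(X))
for r in cut_out('rest_base','top')[:2]:
    X=deproj(r['mask'],.003,.02)
    rc=cv2.minAreaRect((X[:,:2]*1000).astype(np.float32)); print('base',round(r['score'],2),np.round(rc[0]),np.round(rc[1]),round(rc[2],1))
T=cv2.resize(p[130:310,170:450],None,fx=2.8,fy=2.8,interpolation=cv2.INTER_CUBIC); cv2.imwrite('pics/top1.png',T[:,:,::-1])
E
```

```text
box 0.89 [431. 247.] [64. 79.] 78.6 ztop [0.029 0.033] 762
box 0.84 [562. 217.] [43. 58.] 11.4 ztop [0.02  0.024] 355
box 0.58 [521. 131.] [28. 37.] 67.5 ztop [0.014 0.017] 157
base 0.96 [ 533. -189.] [124. 130.] 22.8
```

View pics/side0.png

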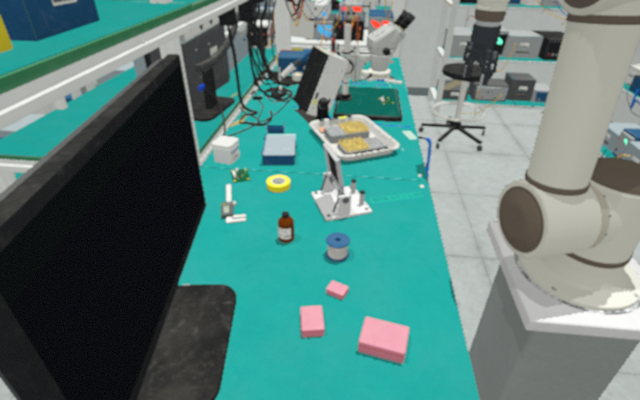

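View pics/top1.png

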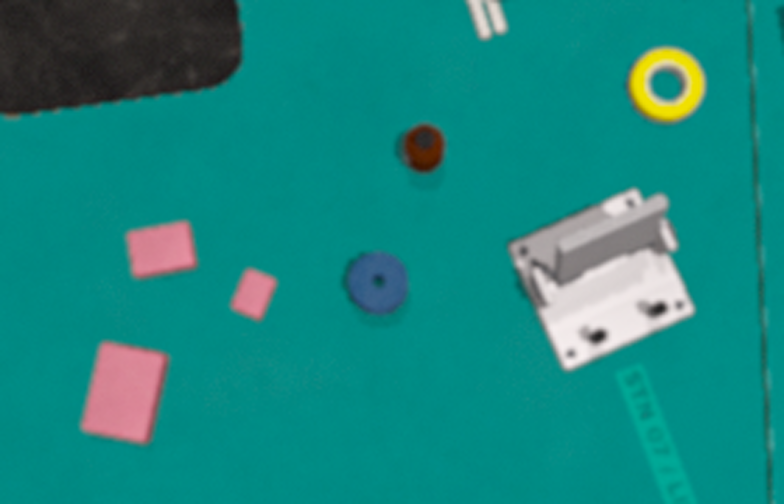

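Three pink boxes in the top crop: (160,248) 43x58x20 mm, (253,293) 28x37x14, (125,392) 64x79x30. The middle-sized one at (160,248), world (0.562, 0.216), matches 40x55x20. The rest stands at (0.545, -0.185), yaw about 22.8°, with the leaf up and its posts towards the robot. The bottle, spool and tape are clear of it. I'll go behind the leaf with the fingers shut.

Emit:
servo_tool([
  [[0,0,-5.7],[0,0,0],0],
  [[0,0,0],[0.046,-0.014,0],0],
  [[0,0,0],[0.046,-0.014,0],0],
  [[0,0,0],[0.046,-0.014,0],0],
  [[0,0,0],[0.046,-0.014,0],0],
  [[0,0,0],[0.046,-0.014,0],0],
  [[0,0,0],[0.046,-0.014,0],0],
  [[0,0,0],[0.046,-0.014,0],0],
  [[0,0,0],[0.046,-0.014,0],0],
  [[0,0,0],[0.046,-0.014,0],0],
  [[0,0,0],[0.046,-0.014,0],0],
  [[0,0,0],[0.046,-0.014,0],0],
])

```text
time: 2.35
ee_pos: [0.5699, -0.1858, 0.2314]
tcp_rot: [180.0, -0.0, 22.8]
wrist_force: [0.5, -0.2, 0.4]
opening: 0.0
grasp_force: 0.0
```

Emit:
servo_tool([
  [[0,0,0],[0.046,-0.014,0],0],
  [[0,0,0],[0,0,0],0],
  [[0,0,0],[0,0,0],0],
])

```text
time: 2.65
ee_pos: [0.606, -0.1558, 0.2304]
tcp_rot: [-180.0, 0.1, 22.9]
wrist_force: [-0.4, 0.2, -0.3]
opening: -0.0
grasp_force: 0.0
```

```bash
cat >> h.py <<'E'
def br(X,H=(0.545,-0.185),yaw=22.8):
    c,s=np.cos(np.radians(yaw)),np.sin(np.radians(yaw)); d=np.array(X[:2])-H; return np.round([c*d[0]+s*d[1],-s*d[0]+c*d[1],X[2]],4)
E
python3 - <<'E'
from h import *
st(); print(br(get_obs()['ee_pos']))
p,d=camera('wrist'); cv2.imwrite('pics/w0.png',p[:,:,::-1])
marks('wrist',['rest_base','rest_hinge','rest_middle','rest_edge'])
E
```

```text
{'time': 2.65, 'q': [-14.41, 15.911, 22.535, 96.708, -0.008, 142.653], 'ee_pos': [0.606, -0.156, 0.23], 'tcp_rot': [-179.956, 0.071, 22.937], 'wrist_force': [-0.373, 0.203, -0.288], 'opening': -0.0}
[0.0676 0.0033 0.2304]
wrist rest_base 0.82 [ 0.54  -0.187 -0.005] [326. 213.]
wrist rest_hinge 0.91 [ 0.543 -0.189  0.056] [330. 233.]
wrist rest_middle 0.97 [ 0.552 -0.181  0.112] [326. 247.]
wrist rest_edge 0.42 [0.524 0.011 0.022] [147. 167.]
```

View pics/w0.png

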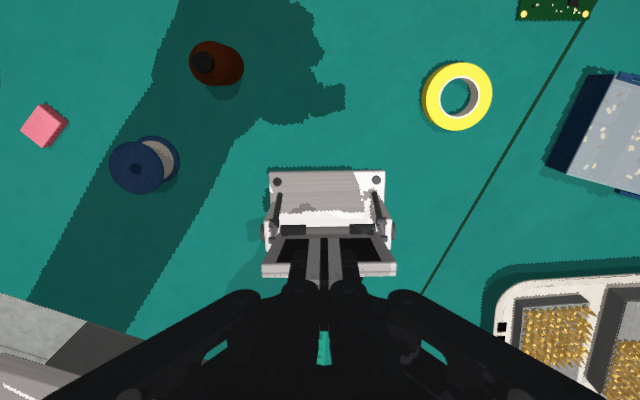

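The view shows the leaf edge at about (325,268), square to the tool and centred. Next I descend behind it.

Emit:
servo_tool([
  [[0,0,0],[0,0,0.04],0],
  [[0,0,0],[0,0,0.04],0],
  [[0,0,0],[0,0,0.025],0],
  [[0,0,0],[-0.012,0,0],0],
  [[0,0,0],[-0.006,0,0],0],
  [[0,0,0],[-0.005,0,0],0],
  [[0,0,0],[-0.004,0,0],0],
  [[0,0,0],[-0.004,0,0],0],
  [[0,0,0],[-0.004,0,0],0],
])

```text
time: 3.8
ee_pos: [0.5743, -0.1703, 0.1276]
tcp_rot: [179.9, -0.2, 22.8]
wrist_force: [8.3, 3.3, 6.2]
opening: -0.0005
grasp_force: 4.4
```

Emit:
servo_tool([
  [[0,0,0],[-0.003,0,0],0],
  [[0,0,0],[-0.003,0,0],0],
  [[0,0,0],[-0.003,0,0],0],
  [[0,0,0],[-0.003,0,0],0],
])

```text
time: 4.2
ee_pos: [0.5641, -0.1747, 0.1282]
tcp_rot: [179.9, -0.3, 22.9]
wrist_force: [7.5, 2.5, 4.9]
opening: 0.0001
grasp_force: 3.7
```

Emit:
servo_tool([
  [[0,0,0],[-0.004,0,0.001],0],
  [[0,0,0],[-0.004,0,0.001],0],
  [[0,0,0],[-0.004,0,0.001],0],
  [[0,0,0],[-0.004,0,0.001],0],
  [[0,0,0],[-0.004,0,0.001],0],
  [[0,0,0],[-0.004,0,0.001],0],
  [[0,0,0],[-0.004,0,0.001],0],
])

```text
time: 4.9
ee_pos: [0.5382, -0.1859, 0.122]
tcp_rot: [179.8, -0.3, 22.9]
wrist_force: [4.8, 1.6, 6.4]
opening: -0.0001
grasp_force: 3.2
```

Emit:
servo_tool([
  [[0,0,0],[-0.004,0,0.001],0],
  [[0,0,0],[-0.004,0,0.001],0],
  [[0,0,0],[-0.004,0,0.001],0],
  [[0,0,0],[-0.004,0,0.001],0],
  [[0,0,0],[-0.004,0,0.002],0],
])

```text
time: 5.4
ee_pos: [0.5174, -0.1936, 0.1129]
tcp_rot: [-180.0, 0.0, 22.8]
wrist_force: [1.0, -0.7, 0.5]
opening: -0.0001
grasp_force: 0.4
```

Emit:
servo_tool([
  [[0,0,0],[0,0,0],0],
  [[0,0,0],[0,0,0],0],
  [[0,0,0],[0,0,0],0],
])

```text
time: 5.7
ee_pos: [0.5178, -0.1935, 0.113]
tcp_rot: [-180.0, 0.0, 22.8]
wrist_force: [0.7, 0.5, -0.1]
opening: -0.0001
grasp_force: 0.0
```

```bash
python3 - <<'E'
from h import *
st(); print(br(get_obs()['ee_pos']))
for c in ('top','side'):
    p,d=camera(c)
    marks(c,['rest_hinge','rest_middle','rest_edge'])
cv2.imwrite('pics/s1.png',cv2.resize(p[100:250,220:460],None,fx=3,fy=3)[:,:,::-1])
E
```

```text
{'time': 5.7, 'q': [-20.489, 4.681, -3.309, 82.056, -0.002, 136.696], 'ee_pos': [0.518, -0.193, 0.113], 'tcp_rot': [-179.97, 0.034, 22.815], 'wrist_force': [0.699, 0.502, -0.105], 'opening': -0.0}
[-0.0284  0.0027  0.113 ]
top rest_hinge 0.66 [ 0.543 -0.184  0.054] [385. 223.]
top rest_middle 0.7 [ 0.497 -0.206  0.071] [395. 241.]
side rest_hinge 0.64 [ 0.547 -0.186  0.05 ] [335. 188.]
side rest_middle 0.82 [ 0.491 -0.212  0.048] [357. 185.]
side rest_edge 0.79 [ 0.449 -0.226  0.063] [373. 179.]
```

View pics/s1.png

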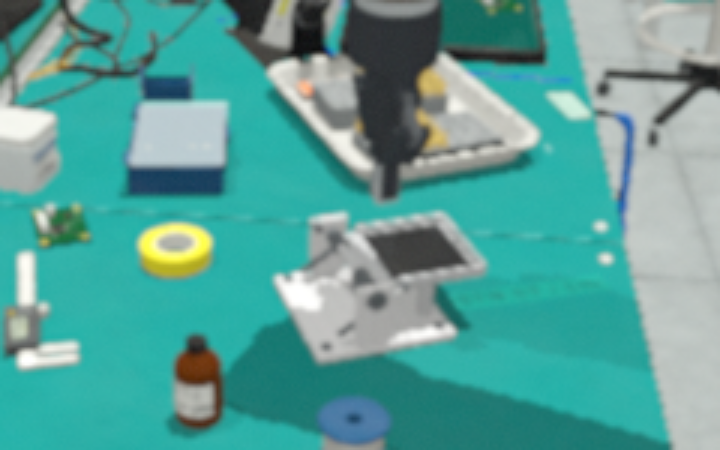

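The leaf (crop about (425,245)) is down and level, and the fingers are clear above it. Now over the middle, then down gently.

Emit:
servo_tool([
  [[0,0,0],[-0.015,0.003,0],0],
  [[0,0,0],[-0.015,0,0],0],
  [[0,0,0],[0,0,0.025],0],
  [[0,0,0],[0,0,0.02],0],
  [[0,0,0],[0,0,0.006],0],
  [[0,0,0],[0,0,0],0],
  [[0,0,0],[0,0,0.002],0],
  [[0,0,0],[0,0,0.001],0],
  [[0,0,0],[0,0,0.001],0],
])

```text
time: 7.0
ee_pos: [0.4919, -0.2081, 0.059]
tcp_rot: [180.0, -0.0, 22.8]
wrist_force: [0.4, -0.8, -0.2]
opening: 0.0001
grasp_force: 0.0
```

Emit:
servo_tool([
  [[0,0,0],[0,0,0.001],0],
  [[0,0,0],[0,0,0],0],
])

```text
time: 7.2
ee_pos: [0.4915, -0.2079, 0.0573]
tcp_rot: [180.0, -0.0, 22.8]
wrist_force: [-0.3, 0.2, 0.2]
opening: 0.0002
grasp_force: 0.0
```

Emit:
servo_tool([
  [[0,0,0],[0,0,0.001],0],
  [[0,0,0],[0,0,0.001],0],
  [[0,0,0],[0,0,0.001],0],
  [[0,0,0],[0,0,0],0],
])

```text
time: 7.6
ee_pos: [0.4914, -0.2079, 0.0541]
tcp_rot: [-180.0, 0.0, 22.8]
wrist_force: [-0.3, -0.3, -0.1]
opening: -0.0001
grasp_force: 0.0
```

Emit:
servo_tool([
  [[0,0,0],[0,0,0.001],0],
  [[0,0,0],[0,0,0],0],
])

```text
time: 7.8
ee_pos: [0.4915, -0.2079, 0.054]
tcp_rot: [180.0, -0.0, 22.8]
wrist_force: [-2.7, 1.7, 6.6]
opening: 0.0002
grasp_force: 2.9
```

Emit:
servo_tool([
  [[0,0,0],[0,0,0.0005],0],
  [[0,0,0],[0,0,0],0],
])

```text
time: 8.0
ee_pos: [0.4915, -0.208, 0.0539]
tcp_rot: [180.0, -0.0, 22.8]
wrist_force: [-4.2, 1.3, 9.7]
opening: 0.0002
grasp_force: 4.7
```

Emit:
servo_tool([
  [[0,0,0],[0,0,0.0005],0],
  [[0,0,0],[0,0,0],0],
])

```text
time: 8.2
ee_pos: [0.4916, -0.208, 0.0539]
tcp_rot: [180.0, -0.0, 22.8]
wrist_force: [-4.6, 2.2, 12.7]
opening: -0.0
grasp_force: 6.6
```

Emit:
servo_tool([
  [[0,0,0],[0,0,0],0],
  [[0,0,0],[0,0,0],0],
  [[0,0,0],[0,0,0],0],
])

```text
time: 8.5
ee_pos: [0.4916, -0.208, 0.0539]
tcp_rot: [180.0, -0.0, 22.8]
wrist_force: [-5.5, 2.0, 13.5]
opening: -0.0
grasp_force: 6.5
```

Steady at about 13 N; I'll hold for another 1.2 s, then lift.

Emit:
servo_tool([
  [[0,0,0],[0,0,0],0],
  [[0,0,0],[0,0,0],0],
  [[0,0,0],[0,0,0],0],
  [[0,0,0],[0,0,0],0],
  [[0,0,0],[0,0,0],0],
  [[0,0,0],[0,0,0],0],
  [[0,0,0],[0,0,0],0],
  [[0,0,0],[0,0,0],0],
  [[0,0,0],[0,0,0],0],
  [[0,0,0],[0,0,0],0],
  [[0,0,0],[0,0,0],0],
  [[0,0,0],[0,0,0],0],
])

```text
time: 9.7
ee_pos: [0.4915, -0.208, 0.0539]
tcp_rot: [180.0, -0.0, 22.8]
wrist_force: [-5.4, 2.9, 13.1]
opening: -0.0001
grasp_force: 6.5
```

Emit:
servo_tool([
  [[0,0,0],[0,0,0],0],
  [[0,0,0],[0,0,0],0],
])

```text
time: 9.9
ee_pos: [0.4916, -0.208, 0.0539]
tcp_rot: [180.0, -0.0, 22.8]
wrist_force: [-5.7, 1.5, 13.2]
opening: 0.0001
grasp_force: 6.5
```

Emit:
servo_tool([
  [[0,0,0],[0,0,-0.005],0],
  [[0,0,0],[0,0,-0.03],0],
  [[0,0,0],[0,0,-0.04],0],
  [[0,0,0],[0,0,-0.04],0],
])

```text
time: 10.3
ee_pos: [0.4911, -0.2078, 0.1684]
tcp_rot: [-180.0, 0.0, 22.8]
wrist_force: [0.7, -0.9, 0.0]
opening: -0.0
grasp_force: 0.0
```

Emit:
servo_tool([
  [[0,0,0],[0.023,-0.0363,0],100],
  [[0,0,0],[0.023,-0.0363,0],100],
  [[0,0,0],[0.023,-0.0363,0],100],
  [[0,0,0],[0.023,-0.0363,0],100],
  [[0,0,0],[0.023,-0.0363,0],100],
  [[0,0,0],[0.023,-0.0363,0],100],
  [[0,0,0],[0.023,-0.0363,0],100],
  [[0,0,0],[0.023,-0.0363,0],100],
  [[0,0,0],[0.023,-0.0363,0],100],
  [[0,0,0],[0.023,-0.0363,0],100],
])

```text
time: 11.3
ee_pos: [0.5628, 0.2177, 0.1673]
tcp_rot: [180.0, -0.0, 22.8]
wrist_force: [0.9, -0.2, 0.8]
opening: 0.0854
grasp_force: 0.0
```

Emit:
servo_tool([
  [[0,0,-8.5],[0,0,0],100],
  [[0,0,-8.5],[0,0,0],100],
  [[0,0,-8.5],[0,0,0],100],
  [[0,0,-8.5],[0,0,0],100],
  [[0,0,-8.5],[0,0,0],100],
  [[0,0,-8.5],[0,0,0],100],
  [[0,0,-8.5],[0,0,0],100],
  [[0,0,-8.5],[0,0,0],100],
  [[0,0,-8.5],[0,0,0],100],
  [[0,0,-2.1],[0,0,0],100],
  [[0,0,0],[0,0,0],100],
  [[0,0,0],[0,0,0],100],
])

```text
time: 12.5
ee_pos: [0.5627, 0.2159, 0.1672]
tcp_rot: [-180.0, 0.0, 101.3]
wrist_force: [0.4, 0.6, 0.7]
opening: 0.0852
grasp_force: 0.0
```

```bash
python3 - <<'E'
from h import *
st()
p,d=camera('wrist'); k=calibration('wrist');K=np.array(k['camera_matrix'])
marks('wrist',['parts_box','parts_box_center'])
for r in cut_out('parts_box','wrist')[:4]:
    v,u=np.nonzero(r['mask']&(d>0)); z=d[v,u]; P=np.c_[(u-K[0,2])/K[0,0]*z,(v-K[1,2])/K[1,1]*z,z]
    X=(P-np.array(k['t']))@np.array(k['R']); zt=np.percentile(X[:,2],90); X=X[X[:,2]>zt-.004]
    rc=cv2.minAreaRect((X[:,:2]*1000).astype(np.float32)); print(round(r['score'],2),np.round(rc[0]),np.round(rc[1]),round(rc[2],1),zt.round(3),len(X))
cv2.imwrite('pics/w2.png',p[:,:,::-1])
E
```

```text
{'time': 12.5, 'q': [20.988, 11.433, 10.184, 88.755, 0.001, 99.654], 'ee_pos': [0.563, 0.216, 0.167], 'tcp_rot': [-179.995, 0.0, 101.334], 'wrist_force': [0.377, 0.599, 0.729], 'opening': 0.085}
wrist parts_box 0.98 [0.431 0.244 0.001] [184. 110.]
wrist parts_box 0.77 [ 0.559  0.218 -0.001] [321. 166.]
wrist parts_box_center 0.8 [0.519 0.126 0.006] [263. 249.]
wrist parts_box_center 0.7 [0.432 0.243 0.011] [180. 113.]
wrist parts_box_center 0.64 [0.56  0.215 0.01 ] [321. 172.]
0.67 [518. 130.] [28. 37.] 67.9 0.012 1023
0.62 [429. 244.] [58. 79.] 78.7 0.028 7054
0.6 [559. 215.] [40. 55.] 9.7 0.019 2708
```

View pics/w2.png

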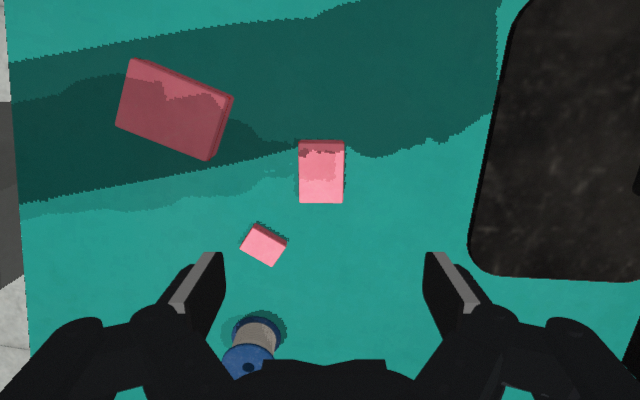

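The box between the fingers, at (321,172), measures 40x55 mm and 19 mm high. The look-alikes at (175,110) (58x79) and (263,244) (28x37) are the wrong sizes. Descend and grip.

Emit:
servo_tool([
  [[0,0,1.6],[0,-0.0036,0],100],
  [[0,0,0],[0,0,0.045],100],
  [[0,0,0],[0,0,0.045],100],
  [[0,0,0],[0,0,0.04],100],
  [[0,0,0],[0,0,0.02],100],
  [[0,0,0],[0,0,0.013],100],
  [[0,0,0],[0,0,0],100],
  [[0,0,0],[0,0,0],35],
  [[0,0,0],[0,0,0],35],
  [[0,0,0],[0,0,0],35],
], force=25)

```text
time: 13.7
ee_pos: [0.56, 0.2154, 0.0058]
tcp_rot: [179.9, -0.0, 99.8]
wrist_force: [0.7, -0.6, 0.0]
opening: 0.0442
grasp_force: 0.0
```

Emit:
servo_tool([
  [[0,0,0],[0,0,0],35],
  [[0,0,0],[0,0,0],35],
  [[0,0,0],[0,0,0],35],
  [[0,0,0],[0,0,0],35],
])

```text
time: 14.1
ee_pos: [0.56, 0.2154, 0.0057]
tcp_rot: [179.9, -0.0, 99.8]
wrist_force: [0.3, -0.4, 6.0]
opening: 0.0396
grasp_force: 25.6
```

Emit:
servo_tool([
  [[0,0,0],[0,0,-0.02],35],
  [[0,0,0],[0,0,-0.045],35],
  [[0,0,0],[0,0,-0.045],35],
  [[0,0,0],[0,0,-0.045],35],
  [[0,0,0],[0,0,-0.01],35],
  [[0,0,0],[0,0,0],35],
  [[0,0,0],[0,0,0],35],
])

```text
time: 14.8
ee_pos: [0.5588, 0.215, 0.1678]
tcp_rot: [-179.9, 0.0, 99.8]
wrist_force: [-0.1, -0.1, -0.7]
opening: 0.0392
grasp_force: 25.6
```

```bash
python3 - <<'E'
from h import *
st()
p,d=camera('wrist'); k=calibration('wrist');K=np.array(k['camera_matrix'])
marks('wrist',['parts_box','parts_box_center'])
cv2.imwrite('pics/w3.png',p[:,:,::-1])
p,d=camera('top');k=calibration('top');K=np.array(k['camera_matrix'])
marks('top',['rest_base','rest_hinge','rest_middle','rest_edge','bottle_center','spool_center','tape_center'])
v,u=np.mgrid[150:300,320:460].reshape(2,-1); z=d[v,u]; P=np.c_[(u-K[0,2])/K[0,0]*z,(v-K[1,2])/K[1,1]*z,z]
X=(P-np.array(k['t']))@np.array(k['R']); X=X[(z>0)&(X[:,2]>.048)&(X[:,2]<.07)&(abs(X[:,0]-.49)<.1)&(abs(X[:,1]+.2)<.1)]
B=np.array([br(x) for x in X]); L=B[B[:,0]<-.03]; print(len(L),np.percentile(L,[1,5,50,95,99],axis=0))
E
```

```text
{'time': 14.8, 'q': [21.044, 10.977, 9.721, 88.835, -0.0, 101.225], 'ee_pos': [0.559, 0.215, 0.168], 'tcp_rot': [-179.911, 0.018, 99.819], 'wrist_force': [-0.144, -0.13, -0.702], 'opening': 0.039}
wrist parts_box 0.85 [ 0.428  0.247 -0.004] [187. 109.]
wrist parts_box 0.73 [0.519 0.132 0.002] [271. 243.]
wrist parts_box_center 0.87 [0.557 0.212 0.17 ] [323. 265.]
wrist parts_box_center 0.86 [0.432 0.242 0.008] [186. 116.]
wrist parts_box_center 0.78 [0.516 0.125 0.008] [267. 251.]
top rest_base 0.66 [ 0.542 -0.186 -0.002] [382. 226.]
top rest_hinge 0.75 [ 0.544 -0.182  0.053] [384. 223.]
top rest_middle 0.63 [ 0.492 -0.208  0.053] [395. 244.]
top rest_edge 0.88 [ 0.447 -0.225  0.062] [403. 262.]
top bottle_center 0.5 [ 0.648 -0.028  0.04 ] [322. 183.]
top spool_center 0.84 [0.528 0.015 0.019] [305. 231.]
top tape_center 0.78 [ 0.715 -0.255  0.014] [408. 160.]
1237 [[-0.1067   -0.048     0.049536]
 [-0.10382  -0.04472   0.0513  ]
 [-0.069    -0.0005    0.0552  ]
 [-0.03378   0.04354   0.061   ]
 [-0.0309    0.047064  0.063728]]
```

View pics/w3.png

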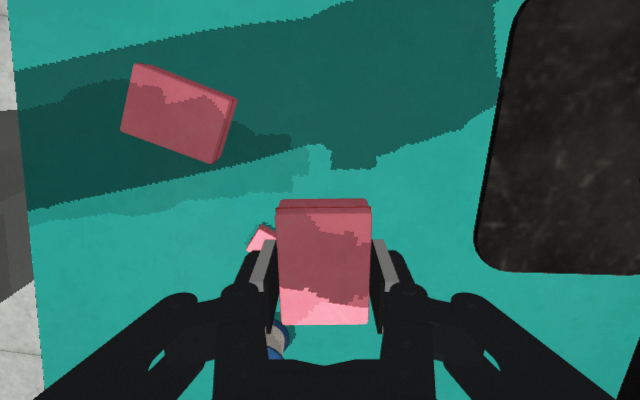

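The box is held square between the pads, at (323,265). The leaf is down and the bystanders haven't moved. Carry it over the tray middle.

Emit:
servo_tool([
  [[0,0,-6.5],[0,0,0],35],
  [[0,0,-6.5],[0,0,0],35],
  [[0,0,0],[-0.0364,-0.0226,0],35],
  [[0,0,0],[-0.0364,-0.0226,0],35],
  [[0,0,0],[-0.0364,-0.0226,0],35],
  [[0,0,0],[-0.0364,-0.0226,0],35],
  [[0,0,0],[-0.0364,-0.0226,0],35],
  [[0,0,0],[-0.0364,-0.0226,0],35],
  [[0,0,0],[-0.0364,-0.0226,0],35],
  [[0,0,0],[-0.0364,-0.0226,0],35],
  [[0,0,0],[-0.0364,-0.0226,0],35],
  [[0,0,0],[-0.0364,-0.0226,0],35],
])

```text
time: 16.55
ee_pos: [0.4915, -0.2098, 0.1696]
tcp_rot: [180.0, 0.0, 112.8]
wrist_force: [0.7, -0.2, -0.9]
opening: 0.0393
grasp_force: 25.7
```

Emit:
servo_tool([
  [[0,0,0],[0,0,0.03],35],
  [[0,0,0],[0,0,0.03],35],
  [[0,0,0],[0,0,0.02],35],
  [[0,0,0],[0,0,0],35],
  [[0,0,0],[0,0,0],35],
])

```text
time: 17.05
ee_pos: [0.4921, -0.208, 0.0899]
tcp_rot: [180.0, 0.0, 112.8]
wrist_force: [0.3, -0.1, -0.1]
opening: 0.0393
grasp_force: 25.6
```

```bash
python3 - <<'E'
from h import *
st(); print(br(get_obs()['ee_pos']))
p,d=camera('wrist'); cv2.imwrite('pics/w4.png',p[:,:,::-1])
marks('wrist',['parts_box_center','rest_middle','rest_edge'])
E
```

```text
{'time': 17.05, 'q': [-22.914, 2.414, -8.252, 79.331, -0.001, 44.263], 'ee_pos': [0.492, -0.208, 0.09], 'tcp_rot': [179.998, 0.003, 112.823], 'wrist_force': [0.3, -0.113, -0.09], 'opening': 0.039}
[-0.0577 -0.0007  0.0899]
wrist parts_box_center 0.88 [ 0.49  -0.208  0.096] [321. 262.]
wrist rest_edge 0.69 [ 0.448 -0.23   0.057] [235. 233.]
wrist rest_edge 0.34 [ 0.542 -0.185 -0.005] [400. 190.]
```

View pics/w4.png

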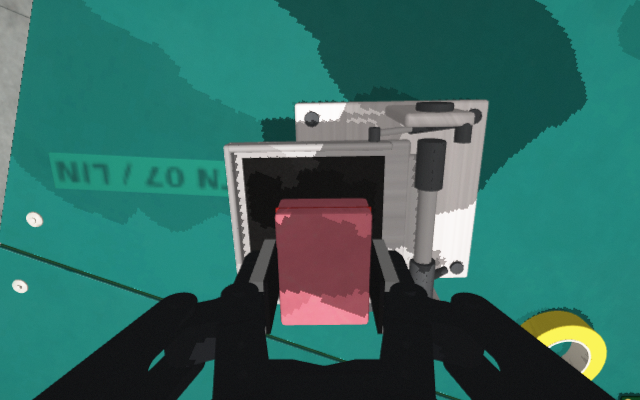

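Box (321,262) is centred over the dark tray face and square to the rim. Lower it.

Emit:
servo_tool([
  [[0,0,0],[0,0,0.012],35],
  [[0,0,0],[0,0,0.01],35],
  [[0,0,0],[0,0,0.004],35],
  [[0,0,0],[0,0,0.002],35],
  [[0,0,0],[0,0,0.001],35],
  [[0,0,0],[0,0,0],35],
])

```text
time: 17.85
ee_pos: [0.4921, -0.208, 0.0603]
tcp_rot: [180.0, 0.0, 112.8]
wrist_force: [-0.0, 0.8, -0.1]
opening: 0.0391
grasp_force: 25.7
```

Emit:
servo_tool([
  [[0,0,0],[0,0,0.0008],35],
  [[0,0,0],[0,0,0],35],
])

```text
time: 18.05
ee_pos: [0.4922, -0.2081, 0.0597]
tcp_rot: [180.0, 0.0, 112.8]
wrist_force: [-0.7, 0.2, 0.6]
opening: 0.0395
grasp_force: 25.7
```

Emit:
servo_tool([
  [[0,0,0],[0,0,0.0005],35],
  [[0,0,0],[0,0,0],35],
])

```text
time: 18.25
ee_pos: [0.4922, -0.2081, 0.0596]
tcp_rot: [180.0, 0.0, 112.8]
wrist_force: [-1.5, 0.8, 5.3]
opening: 0.0392
grasp_force: 26.2
```

Emit:
servo_tool([
  [[0,0,0],[0,0,0],50],
  [[0,0,0],[0,0,0],56],
  [[0,0,0],[0,0,0],56],
  [[0,0,0],[0,0,0],56],
])

```text
time: 18.65
ee_pos: [0.492, -0.208, 0.0588]
tcp_rot: [-180.0, -0.0, 112.8]
wrist_force: [-0.3, 1.3, -0.2]
opening: 0.0479
grasp_force: 0.0
```

Emit:
servo_tool([
  [[0,0,0],[0,0,-0.01],56],
  [[0,0,0],[0,0,-0.03],56],
  [[0,0,0],[0,0,-0.045],56],
  [[0,0,0],[0,0,-0.045],56],
  [[0,0,0],[0,0,0],56],
])

```text
time: 19.15
ee_pos: [0.494, -0.2088, 0.1964]
tcp_rot: [179.6, 0.4, 112.8]
wrist_force: [0.0, -0.1, -0.1]
opening: 0.0478
grasp_force: 0.0
```

```bash
python3 - <<'E'
from h import *
st()
p,d=camera('wrist'); k=calibration('wrist');K=np.array(k['camera_matrix'])
for r in cut_out('parts_box','wrist')[:4]:
    v,u=np.nonzero(r['mask']&(d>0)); z=d[v,u]; P=np.c_[(u-K[0,2])/K[0,0]*z,(v-K[1,2])/K[1,1]*z,z]
    X=(P-np.array(k['t']))@np.array(k['R']); zt=np.percentile(X[:,2],[5,95]); X=X[X[:,2]>zt[1]-.004]
    rc=cv2.minAreaRect((X[:,:2]*1000).astype(np.float32)); print(round(r['score'],2),br([*np.array(rc[0])/1000,0]),np.round(rc),zt.round(3)) if 0 else print(r['score'],br([*np.array(rc[0])/1000,0]),rc[1:],zt)
cv2.imwrite('pics/w5.png',p[:,:,::-1])
camera('top'); marks('top',['bottle_center','spool_center','tape_center'])
E
```

```text
{'time': 19.15, 'q': [-22.917, 1.919, 2.993, 90.514, -0.0, 44.263], 'ee_pos': [0.494, -0.209, 0.196], 'tcp_rot': [179.609, 0.402, 112.818], 'wrist_force': [0.02, -0.055, -0.093], 'opening': 0.048}
0.75 [-0.0594  0.      0.    ] ((39.212982177734375, 54.72984313964844), 23.62970733642578) [0.06712408 0.06996855]
top bottle_center 0.51 [ 0.65  -0.026  0.041] [321. 182.]
top spool_center 0.63 [0.526 0.014 0.022] [305. 232.]
top tape_center 0.88 [ 0.717 -0.255  0.014] [408. 159.]
```

View pics/w5.png

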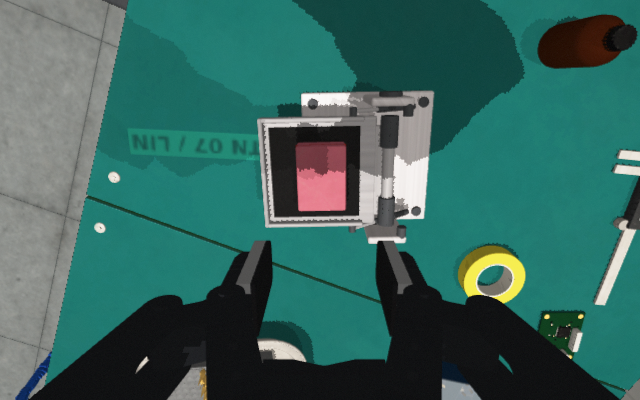

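The box (321,176) lies flat in the middle of the tray, square and inside the rim. The leaf is down, the fingers are clear and the bystanders haven't moved.

```bash
python3 -c "
from workcell import *
print(job_done())"
```

```text
the job is handed in; nothing more can be done
None
```

Job handed in at about 19 s: the leaf snapped down by itself, held about 13 N at its middle for about 1.7 s, and the middle-sized parts box lies flat inside the rim; bottle, spool and tape roll are where they were.

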